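Wind the screw jack up to the pointer with its crank

ROBOT

A 6-joint arm with a two-finger parallel gripper is mounted at the origin on the work surface; the furniture and walls round the work are solid. World frame = base frame: x ahead of the robot, y to its left, z up, the work surface at z = 0. Lengths are in m, angles in degrees, forces in N, time in s.
With the tool pointing down it reaches from about 0.325 to 0.9 m from the base axis. Payload 6.1 kg.
Tool frame: the origin (TCP) lies at the very end of the fingers, on their centre line; the grasp point (between the pads) lies 19 mm behind it (r.hold_point_z is the distance from the TCP to the grasp point, in m); z points along the fingers, y is the line along which they close (so a half turn about z gives the same grasp; the last joint's range is limited). The gripper opens to 85 mm and grips with 20 to 120 N. Pads are 22 mm wide; open, the fingers measure 114 mm over their backs; the gripper's body (76 mm by 85 mm) begins 54 mm behind the grasp point. The pads swing forward as they close: fully open they stand 13 mm farther back than shut.
Start: joints at [-72.084, 12.628, 87.462, -0, 79.91, -7.225], TCP at [0.266, -0.566, 0.197] pointing down, gripper open.
Joint ranges: [-170.65, 170.65], [-52.31, 119.04], [5.05, 147.46], [-71.25, 251.25], [11.57, 151.72], [-153.62, 153.62]. Speed limits (degrees/s): [147.25, 147.25, 172.46, 180, 180, 180].

INTERFACE

Orientations are given as a 3x3 rotation matrix whose columns are the frame's x, y, z axes.
In Python, from station import r, imaging gives the robot as it stands.
- The arm moves only by the tool apply_moves, never from a script. Its argument "motion" is a list of rows, each a list of 2 entries, a list of its own where there are three numbers: the shift along the tool's x, y, z in mm, then the turn, a rotation vector about the tool's x, y, z in degrees. In form: [[[dx, dy, dz], [rx, ry, rz]], ...]. A call has exactly 10 rows; each row is the pose to reach, as a shift and turn from the pose commanded when the call began, along the tool's axes at that moment; what a row does not reach only later rows make up. A row lasts 1/8 s, in which the tool goes at most 62.5 mm and 10.7 degrees, less where a joint would pass 70% of its speed; a pose out of reach is approached as far as the arm can. A call with a gripper value outside its range is refused whole. "hand" is the finger opening in mm, from 0 to 85.4, set as the call begins (left out, the last holds). The fingers move at their own pace and stop on an object; the grip force is fixed at half the most. Time passes only in rows, so rows that repeat a pose let the fingers close, or fill a call up. It gives the time, the measured TCP pose, the force, the opening and the grip force at its end, in the units of the state.
- r.state(): the state, without advancing time (a new reading comes with each control period).
- imaging.camera(name): name is "scene" or "top" or "wrist"; returns a dict with "image" (480x640x3 uint8, red, green, blue), "z_map" (480x640 float32, m along the optical axis (not along the pixel's ray), 0 where there is no reading), "fx", "fy", "cx", "cy" (pixels), "rvec" (rotation vector, rad) and "tvec" (3), from world to camera coordinates, as OpenCV has them; the wrist camera has in their place "hand_eye" (4x4, takes a point from camera to tool coordinates, whose origin is the TCP and whose axes are the flange's). Camera axes: x right, y down, z forward; pixel columns grow to the right and rows downward; lengths in m; the calibration is good to about 2 mm. A picture is of the moment at which its call begins: read the wrist's pose just before it.
- r.close_job(): hands the job in; it is judged then, once.
The state is a dict: "time": time; "joints": joint angles; "dq": joint speeds; "joint_efforts": joint torques, N m; "position": TCP position; "tool_rot": TCP orientation; "force": force on the tool from outside, world axes, zero at the start; "wrist_torque": the same for the moment, N m; "opening": finger opening in m; "finger_force": force on a finger pad.
Only numpy, scipy, OpenCV 4.12 (cv2) and the standard library are available. Lean on these libraries where they do the work, as an engineer would, in place of code of your own. Each camera call takes 0.05 s, during which the arm holds its last target. There are 200 camera calls.

TASK

Fit the slotted crank onto the tongue of the screw jack's drive shaft and wind it clockwise (seen from above) until the top of the jack's platform, with the test cell on it, is level with the top of the pointer blade beside it. Raise it only with the crank, not by hand, and leave the crank sitting fully down on the shaft.

Things in the scene. Friction and masses are not known exactly. Their poses are not given: they have to be found in the camera images.
- crank: Loose crank standing on its hub, 0.16 kg: square steel hub 50x50x26 mm with a slot right through, 36 mm along x, 14 wide, mouth chamfered 3; flat arm along +x (z 14 to 25); upright black grip at x = 70, 26 along x, 18 along y, up to z 76: take it there from above across the 18, near z 55. Origin: centre of hub's underside, z up. (The smaller handle with round bore and ball knob does not fit.)
- shaft: Jack's upright drive shaft: round shoulder 46 mm across, 70 above the bench, with a flat tongue 28 along x, 9 thick, 18 high, round-topped. Origin: centre of shoulder; x along tongue. Hub sits on the shoulder, best with crank x along shaft +x (arm clear of the platform). Clockwise from above lifts 45 mm/rad after up to 0.25 rad play; stop at 1.4 rad; stiff (0.6 N m), stays where left.
- platform: The jack's square aluminium platform, 110x110x10 mm, its centre 135 mm from the shaft, with a steel test cell (about 90 mm in each direction) fixed on it; it moves only straight up and down. Origin: centre of its top face, which starts 95 mm above the bench.
- pointer: The height pointer: a level dark steel blade 70x24x6 mm clamped on the upright rod at the end of the jack, its edge 6 mm beyond the platform's edge. Origin: middle of the blade's top face, 32 to 52 mm above the platform's top at the start. It does not move.

How it is judged (in metres and radians):
On the way:
1. the crank is fitted on the shaft, fully down, before the platform has been raised (horizontal distance between crank and shaft below 0.012 m and z of crank in the frame of shaft below 0.008 m and angle between the x axis of crank and the x axis of shaft, either way round below 0.35 rad and z of platform in the frame of pointer below -0.015 m), for 0.2 s.
At the end, for the whole second after the job is handed in: The platform's top is within 10 mm of the height of the pointer blade's top, at rest; the crank is still fitted on the shaft (hub within 12 mm of the shaft's axis, underside within 8 mm of the shoulder, slot within 20 degrees of the tongue), released and at rest (z of platform in the frame of pointer between -0.01 and 0.01 m and horizontal distance between crank and shaft below 0.012 m and z of crank in the frame of shaft below 0.008 m and angle between the x axis of crank and the x axis of shaft, either way round below 0.35 rad and linear speed of platform below 0.01 m/s and linear speed of crank below 0.03 m/s); the robot touches nothing.
It fails at once if the platform (or the cell on it) or the shaft is pushed or turned directly with the robot instead of with the crank (contact force between any of the fingers, the arm and platform above 2 N or contact force between the fingers and shaft above 2 N).
It also fails if it takes over 45 s, if anything falls off the work surface, if the arm or the gripper's body presses on something with over 40 N, if the wrist force passes 120 N, or if a joint passes its speed limit or range.

## Working session

There is one attempt and no reset: what is moved stays moved. The work goes in short steps, Python scripts to look and compute and a tool call to move; the robot and the scene stay as the last step left them, time stands still between calls to the robot, and variables do not carry over. Pictures are saved under pics/ and viewed, at most 10 in all, crops included, and the job is handed in when it is done.

Besides the shell and the picture viewer there is one more tool, called after "Call:" as a command line: name --argument value ..., lists and objects as JSON in quotes. apply_moves: Moves the arm, as the interface text tells. Its arguments: {"type":"object","properties":{"motion":{"type":"array"},"hand":{"type":"number"}},"required":["motion"]}

```bash
mkdir -p pics
cat > h.py <<'E'
from station import r, imaging
import numpy as np, cv2
def cam(n):
    s=r.state(); c=imaging.camera(n)
    K=np.array([[c['fx'],0,c['cx']],[0,c['fy'],c['cy']],[0,0,1]])
    if n=='wrist':
        H=np.array(c['hand_eye']); T=np.eye(4);T[:3,:3]=np.array(s['tool_rot']);T[:3,3]=s['position']; M=T@H
    else:
        R=cv2.Rodrigues(np.array(c['rvec'],float))[0]; M=np.eye(4);M[:3,:3]=R.T;M[:3,3]=-R.T@np.array(c['tvec']).ravel()
    z=c['z_map'].astype(float); v,u=np.mgrid[:480,:640]
    P=np.stack([(u-c['cx'])/c['fx']*z,(v-c['cy'])/c['fy']*z,z],-1)@M[:3,:3].T+M[:3,3]
    P[z==0]=np.nan
    return c['image'][:,:,::-1].copy(),P,K,M
def save(n,im): cv2.imwrite('pics/'+n+'.png',im)
E
python3 - <<'E'
from h import *
s=r.state(); print(s['time'],np.round(s['tool_rot'],3).tolist(),s['position'])
a,P,K,M=cam('top'); np.savez('top.npz',a=a,P=P)
save('top',a); print(M.round(3)[:3,3])
b,P2,K2,M2=cam('scene'); save('scene',b); np.savez('scene.npz',a=b,P=P2)
E
```

```text
0.0 [[0.905, 0.425, -0.001], [0.425, -0.905, 0.002], [0.0, -0.002, -1.0]] [ 0.265321   -0.56512234  0.19637411]
[0.346 0.096 1.13 ]
```

View pics/top.png

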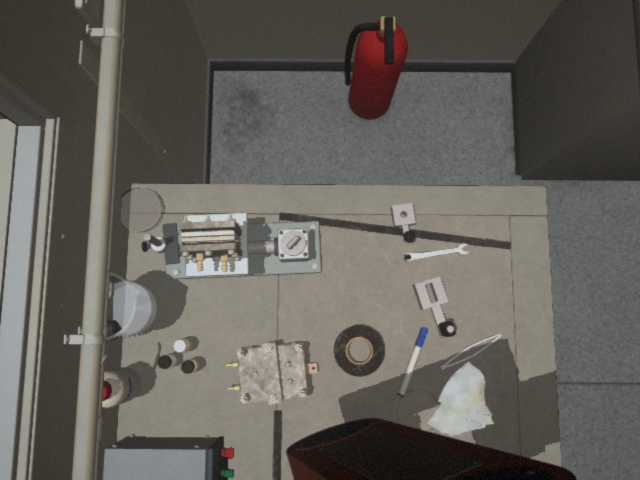

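View pics/scene.png

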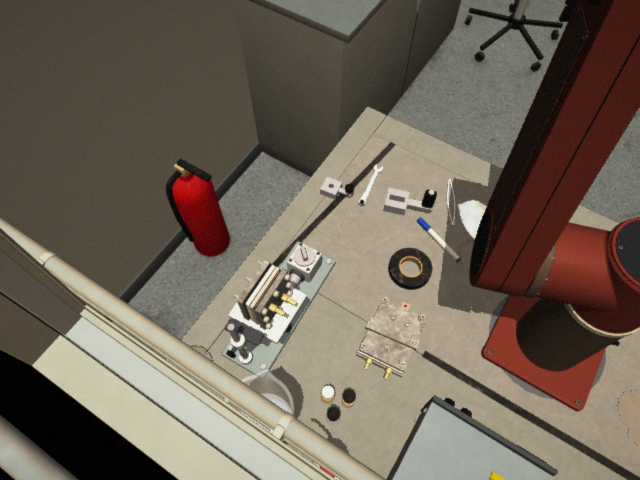

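The top view shows the jack with its platform at (213,243), its shaft tongue at (293,242) and the pointer near (152,244). The slotted crank has its hub at (431,292) and its grip at (447,327). I'll enlarge both areas next.

Run:
```python
from h import *
d=np.load('top.npz');a,P=d['a'],d['P']
c1=cv2.resize(a[205:285,140:330],None,fx=4,fy=4,interpolation=cv2.INTER_CUBIC)
c2=cv2.resize(a[270:345,400:475],None,fx=4,fy=4,interpolation=cv2.INTER_CUBIC)
o=np.zeros((640-0,760,3),np.uint8)[:600]
o=np.zeros((600,800,3),np.uint8); o[:320,:760]=c1; 
c2=c2[:280]; o[320:600,:300]=c2
save('crop',o)
for u,v in [(293,242),(282,230),(306,255),(152,244),(150,240),(158,246),(431,292),(447,327),(420,283),(433,310),(180,262),(245,218),(243,270),(500,300)]: print(u,v,P[v,u].round(4))
```

```text
293 242 [0.5027 0.1299 0.0896]
282 230 [0.5284 0.1511 0.0658]
306 255 [0.482  0.1068 0.0711]
152 244 [0.4903 0.3671 0.1398]
150 240 [0.4889 0.356  0.1932]
158 246 [0.4867 0.3565 0.1409]
431 292 [ 4.215e-01 -1.314e-01  1.000e-04]
447 327 [ 0.3551 -0.142   0.079 ]
420 283 [ 0.4364 -0.106   0.0264]
433 310 [ 0.3864 -0.1285  0.0288]
180 262 [0.4739 0.3458 0.0177]
245 218 [0.5441 0.2155 0.0981]
243 270 [0.4515 0.2169 0.0962]
500 300 [ 0.4073 -0.2632 -0.0029]
```

View pics/crop.png

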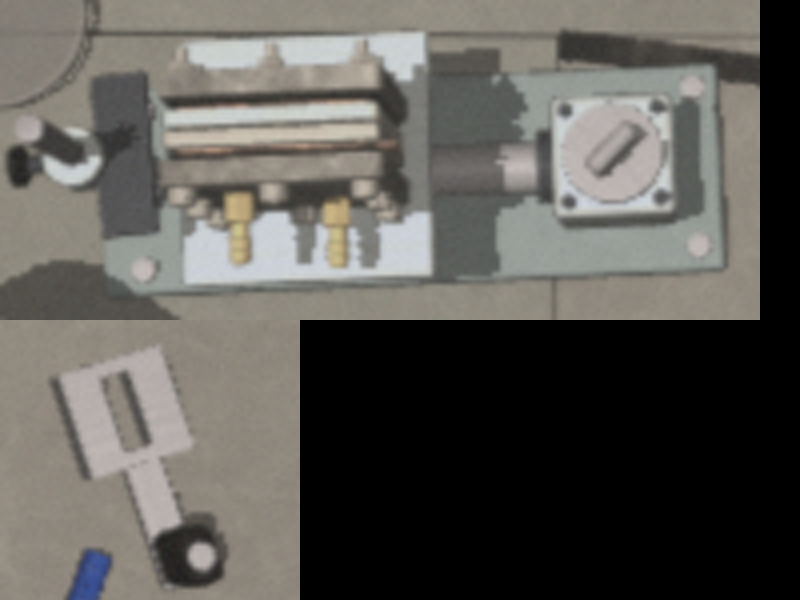

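Run:
```python
from h import *
for n in ('top','scene'):
    d=np.load(n+'.npz');P=d['P'].reshape(-1,3)
    def sel(c,rad,z0,z1):
        q=P[(np.hypot(P[:,0]-c[0],P[:,1]-c[1])<rad)&(P[:,2]>z0)&(P[:,2]<z1)]
        return q
    def rep(t,q):
        rc=cv2.minAreaRect((q[:,:2]*1000).astype(np.float32)); print(n,t,len(q),np.round(rc[0],1),np.round(rc[1],1),round(rc[2],1),np.median(q[:,2]).round(4))
    rep('tongue',sel((.503,.13),.03,.080,.1))
    q=sel((.503,.13),.03,.067,.078); rep('shoulder',q)
    q=sel((.43,-.115),.04,.02,.034);rep('hub',q)
    rep('grip',sel((.355,-.142),.03,.06,.085))
    rep('arm+hub',sel((.40,-.12),.09,.02,.034))
    rep('grip',sel((.355,-.142),.03,.045,.085))
    m=(P[:,0]>.44)&(P[:,0]<.56)&(P[:,1]>.2)&(P[:,1]<.34)&(P[:,2]>.088)&(P[:,2]<.103); rep('plat',P[m])
    m=(P[:,0]>.45)&(P[:,0]<.56)&(P[:,1]>.31)&(P[:,1]<.37)&(P[:,2]>.11)&(P[:,2]<.155);q=P[m]; print(np.histogram(q[:,2],bins=np.arange(.11,.157,.003)))
    rep('ptr',q)
```

```text
top tongue 80 [504.1 131.6] [ 9.1 27. ] 48.1 0.0882
top shoulder 457 [503.2 129.9] [51.3 51.1] 7.4 0.0709
top hub 579 [ 418.5 -125.6] [51.5 50.8] 17.6 0.0271
top grip 168 [ 352.5 -146.5] [26.1 18.8] 18.9 0.0758
top arm+hub 818 [ 392.  -135.1] [109.   51.2] 19.4 0.0269
top grip 195 [ 352.5 -146.3] [26.1 19.1] 18.9 0.0754
top plat 1546 [497.8 265.8] [110.8 109.6] 2.9 0.0961
(array([  0,   0,   1,   4,  23, 178, 316,  77,  60,  41,   6,   4,   4,
         4,   3]), array([0.11 , 0.113, 0.116, 0.119, 0.122, 0.125, 0.128, 0.131, 0.134,
       0.137, 0.14 , 0.143, 0.146, 0.149, 0.152, 0.155]))
top ptr 721 [492.7 348.4] [70.2 44. ] 6.5 0.1292
scene tongue 57 [503.3 132.9] [ 8.8 29. ] 47.9 0.0868
scene shoulder 290 [502.4 133.2] [46.2 46.8] 89.3 0.07
scene hub 346 [ 417.9 -124.5] [50.2 54.6] 18.1 0.0257
scene grip 116 [ 350.8 -143.2] [25.6 17.3] 21.1 0.073
scene arm+hub 513 [ 390.3 -133.7] [108.4  54.8] 18.1 0.0256
scene grip 163 [ 350.7 -143.2] [25.8 17.3] 21.1 0.0695
scene plat 1164 [496.  267.8] [109.7 110.2] 2.4 0.095
(array([ 11,  10,  14,  13,  29, 237, 196,  37,  73,  27,  16,  11,  18,
        19,  10]), array([0.11 , 0.113, 0.116, 0.119, 0.122, 0.125, 0.128, 0.131, 0.134,
       0.137, 0.14 , 0.143, 0.146, 0.149, 0.152, 0.155]))
scene ptr 721 [492.4 340. ] [71.2 60. ] 0.2 0.1284
```

Call:
apply_moves --hand 60 --motion '[[[15, -20, 5], [0, 0, 1]], [[45, -60, 10], [0, 0, 2]], [[80, -107, 20], [0, 0, 3]], [[120, -160, 30], [0, 0, 4]], [[160, -214, 35], [0, 0, 5]], [[195, -261, 40], [0, 0, 6]], [[225, -301, 46], [0, 0, 7]], [[245, -328, 46], [0, 0, 7]], [[256, -343, 46], [0, 0, 7]], [[256, -343, 46], [0, 0, 7]]]'

```text
time: 1.35
position: [0.3515, -0.1454, 0.1513]
tool_rot: [[0.949, 0.314, -0.0], [0.314, -0.949, 0.0], [-0.0, -0.0, -1.0]]
force: [-0.2, 0.1, -0.2]
opening: 0.0603
finger_force: 0.0
```

```bash
cat >> h.py <<'E'
def to(pos,ang):
    "shift (tool mm) and turn (deg about tool z) from here to pos, tool x at world angle ang, tool down"
    s=r.state(); R=np.array(s['tool_rot']); a=np.degrees(np.arctan2(R[1,0],R[0,0]))
    print('t',s['time'],'pos',np.round(s['position'],4),'ang',a.round(2),'tilt',R[:,2].round(3),'F',np.round(s['force'],1),'op',s['opening'],'j6',s['joints'][5])
    print('shift',(R.T@(np.array(pos)-s['position'])*1000).round(1),'turn z',round(a-ang,2))
E
python3 - <<'E'
from h import *
to([.3515,-.1455,.036],18)
a,P,K,M=cam('wrist'); np.savez('w.npz',a=a,P=P); save('w1',a)
P=P.reshape(-1,3)
for t,z0,z1 in (('grip',.06,.085),('hub',.015,.034)):
    q=P[(np.hypot(P[:,0]-.39,P[:,1]+.135)<.09)&(P[:,2]>z0)&(P[:,2]<z1)]
    if len(q)>5: print(t,len(q),cv2.minAreaRect((q[:,:2]*1000).astype(np.float32)),np.median(q[:,2]))
E
```

```text
t 1.35 pos [ 0.3515 -0.1454  0.1513] ang 18.29 tilt [-0.  0. -1.] F [-0.2  0.1 -0.2] op 0.06031940443352491 j6 37.304782987397374
shift [-0.000e+00  1.000e-01  1.153e+02] turn z 0.29
grip 782 ((351.6940002441406, -144.94725036621094), (24.844104766845703, 17.914798736572266), 17.942485809326172) 0.07429049718127437
hub 3869 ((385.7564697265625, -126.59519958496094), (122.75566101074219, 59.17381286621094), 4.436739444732666) 0.024972232100059666
```

View pics/w1.png

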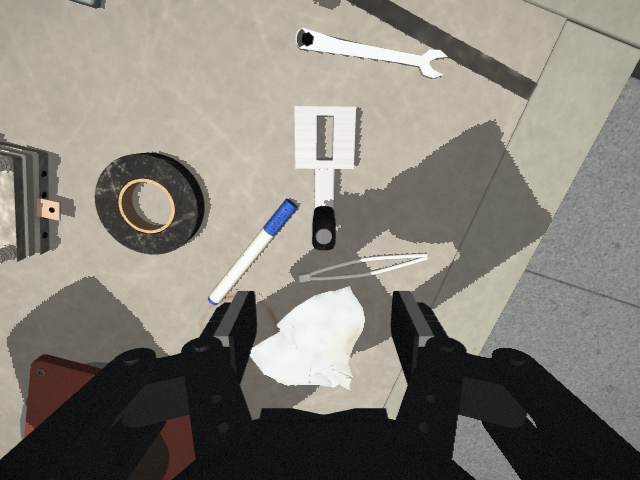

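The wrist view shows the crank square to the tool. Its grip is at (323,228), hub at (325,137), and the slot is clear. The wrist depth agrees with the earlier grip position to within 1 mm, so I'll go down and grip.

Call:
apply_moves --hand 50 --motion '[[[0, 0, 10], [0, 0, 0.3]], [[0, 0, 25], [0, 0, 0.3]], [[0, 0, 42], [0, 0, 0.3]], [[0, 0, 60], [0, 0, 0.3]], [[0, 0, 78], [0, 0, 0.3]], [[0, 0, 93], [0, 0, 0.3]], [[0, 0, 105], [0, 0, 0.3]], [[0, 0, 112], [0, 0, 0.3]], [[0, 0, 115], [0, 0, 0.3]], [[0, 0, 115], [0, 0, 0.3]]]'

```text
time: 2.65
position: [0.3517, -0.1466, 0.0367]
tool_rot: [[0.952, 0.306, 0.0], [0.306, -0.952, -0.0], [0.0, 0.0, -1.0]]
force: [-0.2, -0.7, -0.4]
opening: 0.0499
finger_force: 0.0
```

Call:
apply_moves --hand 0 --motion '[[[0, 0, 0], [0, 0, 0]], [[0, 0, 0], [0, 0, 0]], [[0, 0, 0], [0, 0, 0]], [[0, 0, 0], [0, 0, 0]], [[0, 0, 0], [0, 0, 0]], [[0, 0, 0], [0, 0, 0]], [[0, 0, 0], [0, 0, 0]], [[0, 0, 0], [0, 0, 0]], [[0, 0, 0], [0, 0, 0]], [[0, 0, 0], [0, 0, 0]]]'

```text
time: 3.9
position: [0.3516, -0.1468, 0.0368]
tool_rot: [[0.952, 0.306, 0.0], [0.306, -0.952, -0.0], [-0.0, 0.0, -1.0]]
force: [-2.1, -0.4, 5.3]
opening: 0.0154
finger_force: 59.1
```

Call:
apply_moves --motion '[[[0, 0, -5], [0, 0, 0]], [[0, 0, -18], [0, 0, 0]], [[0, 0, -40], [0, 0, 0]], [[0, 0, -65], [0, 0, -3]], [[0, 0, -90], [0, 0, -10]], [[0, 0, -107], [0, 0, -19]], [[0, 0, -117], [0, 0, -28]], [[0, 0, -120], [0, 0, -37]], [[0, 0, -120], [0, 0, -44]], [[0, 0, -120], [0, 0, -48]]]'

```text
time: 5.15
position: [0.3516, -0.1465, 0.1572]
tool_rot: [[0.407, 0.914, 0.001], [0.914, -0.407, -0.0], [-0.0, 0.001, -1.0]]
force: [-0.9, -0.2, -1.3]
opening: 0.0154
finger_force: 58.7
```

Run:
```python
from h import *
to([.5555,.0847,.156],138)
```

```text
t 5.15 pos [ 0.3516 -0.1465  0.1572] ang 66.01 tilt [ 0.001 -0.    -1.   ] F [-0.9 -0.2 -1.3] op 0.015398645782752416 j6 -10.542013825405412
shift [294.1  92.3   1.3] turn z -71.99
```

Call:
apply_moves --motion '[[[9, 3, 0], [0, 0, -4]], [[35, 11, 0], [0, 0, -13]], [[70, 22, 0], [0, 0, -23]], [[110, 34, 0], [0, 0, -33]], [[150, 47, 0], [0, 0, -43]], [[195, 61, 0], [0, 0, -53]], [[235, 74, 0], [0, 0, -62]], [[270, 85, 0], [0, 0, -68]], [[290, 91, 0], [0, 0, -71]], [[294, 92, 0], [0, 0, -72]]]'

```text
time: 6.4
position: [0.5562, 0.0851, 0.1568]
tool_rot: [[-0.743, 0.67, 0.0], [0.67, 0.743, 0.0], [0.0, 0.0, -1.0]]
force: [-0.1, 0.1, -1.0]
opening: 0.0155
finger_force: 58.7
```

Run:
```python
from h import *
to([.5555,.0847,.156],138)
for n in ('top','scene'):
    a,P,K,M=cam(n); save(n+'2',a); np.savez(n+'2.npz',a=a,P=P)
    P=P.reshape(-1,3)
    q=P[(np.hypot(P[:,0]-.5035,P[:,1]-.1315)<.04)&(P[:,2]>.132)&(P[:,2]<.152)]
    print(n,len(q),cv2.minAreaRect((q[:,:2]*1000).astype(np.float32)),np.median(q[:,2]))
    A=np.c_[q[:,:2]-[.5035,.1315],np.ones(len(q))]; print(np.linalg.lstsq(A,q[:,2],rcond=None)[0].round(3))
```

```text
t 6.4 pos [0.5562 0.0851 0.1568] ang 137.96 tilt [ 0.  0. -1.] F [-0.1  0.1 -1. ] op 0.015524510397409416 j6 -47.29838097157326
shift [ 0.3 -0.7  0.8] turn z -0.04
top 627 ((510.3870849609375, 118.31690216064453), (47.74812698364258, 59.84144592285156), 89.47997283935547) 0.14586298805625064
[0.011 0.022 0.146]
scene 633 ((509.70513916015625, 126.76153564453125), (50.40646743774414, 64.11043548583984), 48.76227569580078) 0.14419861799507216
[ 0.037 -0.022  0.143]
```

View pics/top2.png

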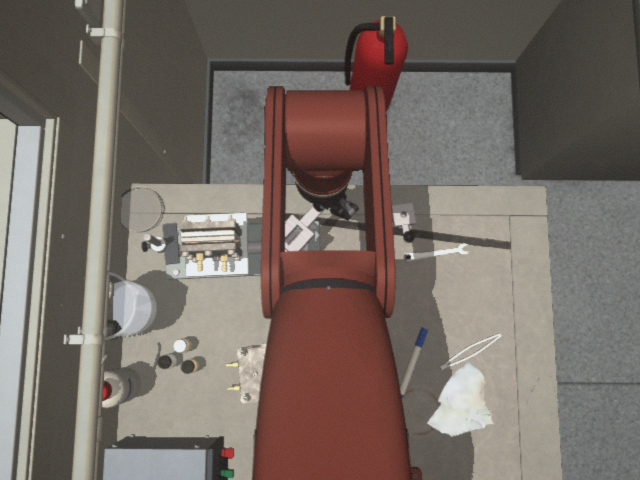

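The arm hides part of the hub, but the slot end is visible at (300,232) over the shaft. I'll check it with the wrist camera through the slot.

Run:
```python
from h import *
a,P,K,M=cam('wrist'); np.savez('w2.npz',a=a,P=P)
Q=P.reshape(-1,3)
ca=np.radians(-42);X=np.array([np.cos(ca),np.sin(ca)]);Y=np.array([-X[1],X[0]])
L=lambda q:np.c_[(q[:,:2]-[.5035,.1315])@X,(q[:,:2]-[.5035,.1315])@Y]*1000
for t,z0,z1,rad in (('hub',.137,.152,.05),('tongue',.078,.092,.03),('shoulder',.067,.0735,.03)):
    q=Q[(np.hypot(Q[:,0]-.5035,Q[:,1]-.1315)<rad)&(Q[:,2]>z0)&(Q[:,2]<z1)]
    if len(q)>5:
        l=L(q); print(t,len(q),cv2.minAreaRect(l.astype(np.float32)),np.median(q[:,2]),np.percentile(l,[1,99],axis=0).round(1).tolist())
m=(np.hypot(P[...,0]-.5035,P[...,1]-.1315)<.04)
v,u=np.where(m); x0,x1,y0,y1=u.min(),u.max(),v.min(),v.max(); print(x0,x1,y0,y1,M[:3,3].round(3))
c=a[max(y0-10,0):y1+10,max(x0-10,0):x1+10]; f=int(min(780/c.shape[1],590/c.shape[0])); save('w2',cv2.resize(c,None,fx=f,fy=f)); print(f)
```

```text
hub 8889 ((13.43586540222168, 0.008121490478515625), (73.0520248413086, 50.23638916015625), 0.32873058319091797) 0.14361617088570078 [[-22.8, -24.6], [48.1, 24.5]]
tongue 525 ((-1.776606559753418, 0.8550658226013184), (27.649837493896484, 8.390710830688477), 0.015279273502528667) 0.08670823575555084 [[-14.9, -3.3], [11.2, 5.0]]
shoulder 798 ((1.1098175048828125, -0.2298145294189453), (17.174198150634766, 38.690494537353516), 89.89976501464844) 0.06910313362688783 [[-18.2, -8.7], [20.3, 8.3]]
273 374 80 215 [0.499 0.136 0.332]
3
```

View pics/w2.png

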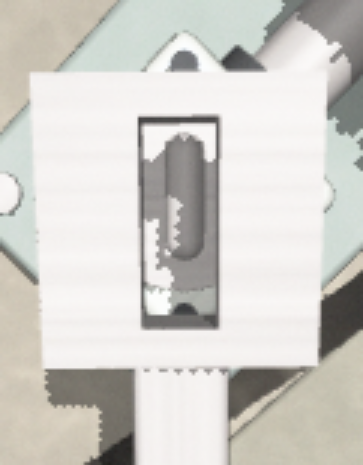

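The tongue shows through the slot, at crop (184,195) against a slot centre of (180,222). It sits about 2–3 mm off centre along the slot, towards the far end, and under 1 mm off across it. I'll correct by 2.5/0.7 mm and lower.

Call:
apply_moves --motion '[[[1, 0.3, 0], [0, 0, 0]], [[2.5, 0.7, 4], [0, 0, 0]], [[2.5, 0.7, 12], [0, 0, 0]], [[2.5, 0.7, 19], [0, 0, 0]], [[2.5, 0.7, 25], [0, 0, 0]], [[2.5, 0.7, 30], [0, 0, 0]], [[2.5, 0.7, 34], [0, 0, 0]], [[2.5, 0.7, 37], [0, 0, 0]], [[2.5, 0.7, 40], [0, 0, 0]], [[2.5, 0.7, 40], [0, 0, 0]]]'

```text
time: 7.8
position: [0.5543, 0.0863, 0.1163]
tool_rot: [[-0.741, 0.671, -0.0], [0.671, 0.741, 0.0], [0.0, -0.0, -1.0]]
force: [-0.0, 0.1, -1.8]
opening: 0.0154
finger_force: 58.8
```

Force is nil with 8 mm of the tongue in the slot. I'll continue down to the seat.

Call:
apply_moves --motion '[[[0, 0, 2], [0, 0, 0]], [[0, 0, 4], [0, 0, 0]], [[0, 0, 6], [0, 0, 0]], [[0, 0, 7], [0, 0, 0]], [[0, 0, 8], [0, 0, 0]], [[0, 0, 8.5], [0, 0, 0]], [[0, 0, 9], [0, 0, 0]], [[0, 0, 9.5], [0, 0, 0]], [[0, 0, 9.5], [0, 0, 0]], [[0, 0, 9.5], [0, 0, 0]]]'

```text
time: 9.05
position: [0.5547, 0.0862, 0.1073]
tool_rot: [[-0.741, 0.671, 0.001], [0.671, 0.741, -0.0], [-0.001, 0.0, -1.0]]
force: [-0.1, -0.6, 0.8]
opening: 0.0154
finger_force: 59.0
```

Run:
```python
from h import *
to([.5555,.0847,.156],138)
a,P,K,M=cam('wrist'); np.savez('w3.npz',a=a,P=P)
Q=P.reshape(-1,3)
ca=np.radians(-42);X=np.array([np.cos(ca),np.sin(ca)]);Y=np.array([-X[1],X[0]])
for t,z0,z1,rad in (('hub',.09,.105,.05),('tongue',.078,.0895,.014)):
    q=Q[(np.hypot(Q[:,0]-.5035,Q[:,1]-.1315)<rad)&(Q[:,2]>z0)&(Q[:,2]<z1)]
    l=np.c_[(q[:,:2]-[.5035,.1315])@X,(q[:,:2]-[.5035,.1315])@Y]*1000; print(t,len(q),cv2.minAreaRect(l.astype(np.float32)),np.median(q[:,2]))
    if len(q)>5 and t=='hub': print(np.linalg.lstsq(np.c_[l,np.ones(len(l))],q[:,2]*1000,rcond=None)[0].round(3))
```

```text
t 9.05 pos [0.5547 0.0862 0.1073] ang 137.84 tilt [ 0.001 -0.    -1.   ] F [-0.1 -0.6  0.8] op 0.015378442735456735 j6 -47.05004867090156
shift [ -1.6  -0.6 -48.7] turn z -0.16
hub 9064 ((12.085453033447266, 1.0668258666992188), (75.71082305908203, 50.23189163208008), 0.3186837136745453) 0.09497878868477184
[-1.4000e-02  1.0000e-03  9.4995e+01]
tongue 829 ((-0.7721500396728516, 0.9566493034362793), (25.792953491210938, 14.107246398925781), 0.28022709488868713) 0.08678559491853718
```

The crank is seated: the hub top reads about 96 mm and it is level. Now I'll wind clockwise by 30°, about a point 70 mm along tool x.

Call:
apply_moves --motion '[[[0, 0, 0.5], [0, 0, 0]], [[0, 0, 0.5], [0, 0, 0]], [[0.1, -3.7, 0.5], [0, 0, 3]], [[0.4, -7.3, 0.5], [0, 0, 6]], [[0.9, -11, 0.5], [0, 0, 9]], [[1.5, -14.6, 0.5], [0, 0, 12]], [[2.7, -19.3, 0.5], [0, 0, 16]], [[4.2, -23.9, 0.5], [0, 0, 20]], [[6.6, -29.6, 0.5], [0, 0, 25]], [[9.4, -35, 0.5], [0, 0, 30]]]'

```text
time: 10.35
position: [0.5248, 0.0669, 0.1071]
tool_rot: [[-0.304, 0.953, 0.002], [0.953, 0.304, 0.0], [-0.0, 0.002, -1.0]]
force: [2.8, 0.3, 1.5]
opening: 0.0152
finger_force: 59.3
```

```bash
cat >> h.py <<'E'
def heights():
    for n in ('top','scene'):
        a,P,K,M=cam(n); np.savez(n+'c.npz',a=a,P=P); P=P.reshape(-1,3)
        m=(P[:,0]>.45)&(P[:,0]<.56)&(P[:,1]>.332)&(P[:,1]<.352)&(P[:,2]>.122)&(P[:,2]<.135)
        ptr=np.median(P[m][:,2])
        # bare platform strip at -x side (x .445-.462) away from cell
        m=(P[:,0]>.447)&(P[:,0]<.458)&(P[:,1]>.222)&(P[:,1]<.305)&(P[:,2]>.088)&(P[:,2]<.16)
        q=P[m][:,2]; print(n,'ptr',ptr.round(4),'plat',np.percentile(q,[20,50,80]).round(4),len(q))
E
python3 - <<'E'
from h import *
to([.5555,.0847,.106],138); heights()
E
```

```text
t 10.35 pos [0.5248 0.0669 0.1071] ang 107.72 tilt [ 0.002  0.    -1.   ] F [2.8 0.3 1.5] op 0.015199137339026262 j6 -19.029882335671058
shift [ 7.6 34.6  1.1] turn z -30.28
top ptr 0.1291 plat [0.1057 0.1076 0.1098] 271
scene ptr 0.1277 plat [0.1051 0.1067 0.1081] 265
```

Call:
apply_moves --motion '[[[0.1, -3.7, 0], [0, 0, 3]], [[0.4, -7.3, 0], [0, 0, 6]], [[0.9, -11, 0], [0, 0, 9]], [[1.5, -14.6, 0], [0, 0, 12]], [[2.4, -18.1, 0], [0, 0, 15]], [[3.4, -21.6, 0], [0, 0, 18]], [[4.6, -25.1, 0], [0, 0, 21]], [[6.1, -28.5, 0], [0, 0, 24]], [[6.1, -28.5, 0], [0, 0, 24]], [[6.1, -28.5, 0], [0, 0, 24]]]'

```text
time: 11.7
position: [0.4958, 0.0635, 0.107]
tool_rot: [[0.106, 0.994, 0.001], [0.994, -0.106, -0.0], [-0.0, 0.001, -1.0]]
force: [3.5, -2.5, 2.9]
opening: 0.0155
finger_force: 59.4
```

Run:
```python
from h import *
to([.5555,.0847,.106],138); heights()
```

```text
t 11.7 pos [0.4958 0.0635 0.107 ] ang 83.94 tilt [ 0.001 -0.    -1.   ] F [ 3.5 -2.5  2.9] op 0.015480261912121398 j6 4.330205058834031
shift [27.4 57.2  1. ] turn z -54.06
top ptr 0.1291 plat [0.1247 0.1263 0.1281] 258
scene ptr 0.128 plat [0.1237 0.1252 0.1267] 259
```

Call:
apply_moves --motion '[[[0, -1.2, 0], [0, 0, 1]], [[0.1, -2.4, 0], [0, 0, 2]], [[0.1, -3.7, 0], [0, 0, 3]], [[0.2, -4.9, 0], [0, 0, 4]], [[0.2, -4.9, 0], [0, 0, 4]], [[0.2, -4.9, 0], [0, 0, 4]], [[0.2, -4.9, 0], [0, 0, 4]], [[0.2, -4.9, 0], [0, 0, 4]], [[0.2, -4.9, 0], [0, 0, 4]], [[0.2, -4.9, 0], [0, 0, 4]]]'

```text
time: 13.05
position: [0.4905, 0.0641, 0.1069]
tool_rot: [[0.177, 0.984, 0.001], [0.984, -0.177, -0.0], [-0.0, 0.001, -1.0]]
force: [2.6, -4.2, 4.7]
opening: 0.0156
finger_force: 59.5
```

Call:
apply_moves --hand 45 --motion '[[[0, 0, 0], [0, 0, 0]], [[0, 0, 0], [0, 0, 0]], [[0, 0, 0], [0, 0, 0]], [[0, 0, 0], [0, 0, 0]], [[0, 0, 0], [0, 0, 0]], [[0, 0, 0], [0, 0, 0]], [[0, 0, 0], [0, 0, 0]], [[0, 0, 0], [0, 0, 0]], [[0, 0, 0], [0, 0, 0]], [[0, 0, 0], [0, 0, 0]]]'

```text
time: 14.3
position: [0.4901, 0.0644, 0.1065]
tool_rot: [[0.176, 0.984, -0.0], [0.984, -0.176, -0.0], [-0.0, -0.0, -1.0]]
force: [-0.9, -0.4, -0.3]
opening: 0.045
finger_force: 0.0
```

Call:
apply_moves --motion '[[[0, 0, -5], [0, 0, 0]], [[0, 0, -15], [0, 0, 0]], [[0, 0, -30], [0, 0, 0]], [[0, 0, -45], [0, 0, 0]], [[0, 0, -60], [0, 0, 0]], [[0, 0, -75], [0, 0, 0]], [[0, 0, -88], [0, 0, 0]], [[0, 0, -96], [0, 0, 0]], [[0, 0, -100], [0, 0, 0]], [[0, 0, -100], [0, 0, 0]]]'

```text
time: 15.55
position: [0.4901, 0.0644, 0.2064]
tool_rot: [[0.176, 0.984, -0.0], [0.984, -0.176, 0.0], [-0.0, -0.0, -1.0]]
force: [-0.0, 0.1, -0.9]
opening: 0.0449
finger_force: 0.0
```

Run:
```python
from h import *
to([.5555,.0847,.106],138); heights()
d=np.load('scenec.npz'); a,P=d['a'],d['P']
save('end',cv2.resize(a[225:375,210:370],None,fx=3.75,fy=3.75,interpolation=cv2.INTER_CUBIC))
a,P,K,M=cam('wrist');Q=P.reshape(-1,3)
q=Q[(np.hypot(Q[:,0]-.5035,Q[:,1]-.1315)<.06)&(Q[:,2]>.09)&(Q[:,2]<.105)&(Q[:,1]>.10)]
print('hub',len(q),cv2.minAreaRect((q[:,:2]*1000).astype(np.float32)),np.median(q[:,2]))
```

```text
t 15.55 pos [0.4901 0.0644 0.2064] ang 79.84 tilt [-0.  0. -1.] F [-0.   0.1 -0.9] op 0.04490572878678622 j6 8.499327967336061
shift [ 31.5  60.8 100.4] turn z -58.16
top ptr 0.1291 plat [0.1283 0.1298 0.1314] 258
scene ptr 0.1278 plat [0.1273 0.1286 0.1298] 258
hub 3544 ((502.2733459472656, 128.64854431152344), (58.6822395324707, 50.04930114746094), 83.4438247680664) 0.09506600988275227
```

View pics/end.png

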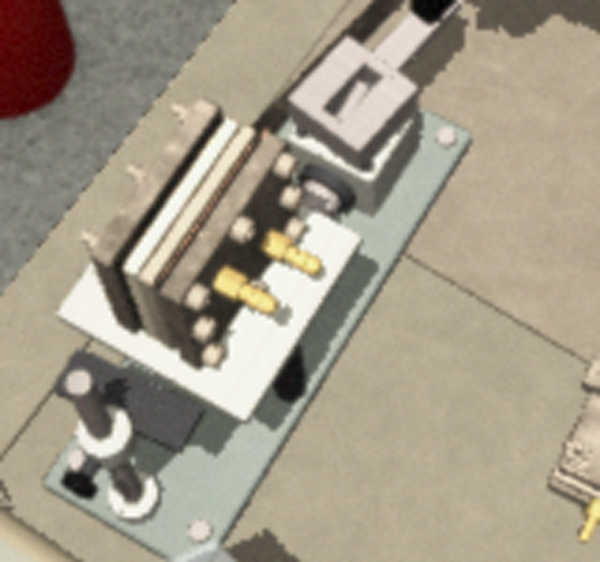

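The platform edge and the pointer blade (crop (130,400)) are level to about 1 mm in both cameras. The hub (crop (355,95)) sits flat on the shoulder with the tongue in the slot. Handing in.

```bash
python3 -c "
from station import r
print(r.close_job())"
```

```text
the job is handed in; nothing more can be done
None
```

I fitted the crank fully down on the shaft, wound the platform level with the pointer blade (within about 1 mm by both cameras), released the crank, and handed the job in at about 16 s; no verdict came back.

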